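Close up the bread bin

TASK

Close up the bread bin after breakfast: roll its shutter all the way down and push its drawer fully home, flush with the plinth. Just push them with the fingertips, without taking the lip or the knob between the fingers; do not shove or lift the bin, and leave the loaf, the jar, the mug and the pepper mill where they stand.

Things in the scene. Friction and masses are not known exactly. Their poses are not given: they have to be found in the camera images.
- bin: Bread bin, 360 mm wide (y), 225 high, about 3.5 kg, loose on rubber feet on the worktop. Pale wood plinth 85 mm high from x -155 (front) to +140 mm, holding the drawer; on it a round steel hood between two half-round wooden end panels (14 mm thick, outer faces at y +-180). Origin on the worktop under the hood's axis, mid-width. x to the bin's back (its front looks to -x), y along its width, z up.
- axis (a point): Middle of the hood's axis, 85 mm above the bin's origin; the axis runs along the bin's y. The end panels have radius 140 mm about it. The rear half of the hood is fixed: outer skin at radius 137 mm, from right above the axis down to the back. Axes as the bin's.
- shutter (a joint): Front quarter of the hood, a steel shell (outer radius 129 mm) turning about the hood's axis, rad. 0 = shut, all the way down at the front; grows as it rolls up and back under the rear half (stop at 1.27). Starts about half to almost fully open. Stiff: it stays where it is left; shutting it takes up to about 5 N at the lip.
- lip (a point): Middle of the upper (when open: rear) face of the shutter's lip, the face to push to shut it, 142 mm from the axis. The lip is a pale wood strip on the leading edge, 160 mm long along y, 12 mm thick, standing out from 126 to 158 mm from the axis. Its mid-plane is at (0.12 rad + joint value) above level, turning from straight ahead (-x) up. Axes: the bin's, turned with the shutter.
- drawer (a joint): The drawer in the plinth, m. 0 = fully home, front flush with the plinth's front; grows as it comes out to the bin's -x (at most 0.16). Starts 30 to 65 mm out. It slides stiffly (2 to 4 N) and stays where it is left.
- pull (a point): Centre of the front face of the drawer's steel knob: 30 mm diameter, 30 mm long, mid-width on the drawer front, axis along the bin's x, 40 mm above the worktop; at bin x -185 mm when the drawer is home. The drawer front is 328 mm wide, from 12 to 68 mm above the worktop. Axes as the bin's.
- loaf: Crusty brown loaf, 95 x 200 x 100 mm, lying inside the bin on its floor; origin under its middle. It clears the shutter. To be left alone.
- jar: White storage jar with a wooden lid, 84 mm diameter, 150 mm high, on the worktop beside or diagonally before the bin; origin under its middle. To be left alone.
- mug: White mug, 80 mm diameter, 95 mm high, handle to its +y, on the worktop beside or diagonally before the bin; origin under its middle. To be left alone.
- mill: Dark wood pepper mill, 54 mm diameter, 195 mm high, on the worktop beside or diagonally before the bin; origin under its middle. To be left alone.

How it is judged:
By the outcome, as a careful person would: the job done as asked, in the order asked, and still so for the second after the job is handed in, with the robot touching nothing.
It also fails if it takes over 45 s, if anything falls off the work surface, if the arm or the gripper's body presses on something with over 40 N, if the wrist force passes 120 N, or if a joint passes its speed limit or range.

ROBOT

A 6-joint arm with a two-finger parallel gripper is mounted at the origin on the work surface. World frame = base frame: x ahead of the robot, y to its left, z up, the work surface at z = 0. Lengths are in m, angles in degrees, forces in N, time in s.
With the tool pointing down it reaches from about 0.35 to 0.875 m from the base axis. Payload 4.2 kg.
Tool frame: the origin (TCP) lies midway between the tips of the shut fingers; the grasp point (between the pads) lies 19 mm behind it; z points along the fingers, y is the line along which they close (so a half turn about z gives the same grasp; the last joint's range is limited). The gripper opens to 87 mm and grips with 3 to 60 N. Pads are 19 mm wide; open, the fingers measure 117 mm over their backs; the gripper's body (75 mm by 190 mm) begins 51 mm behind the grasp point.
Start: joints at [-58.178, 22.042, 0.453, 0, -68.411, -14.817], TCP at [0.183, -0.598, 0.196] pointing down, gripper open.
Joint ranges: [-179.83, 179.83], [-69.29, 118.12], [-61.27, 80.66], [-181.25, 117.63], [-171.15, -9.14], [-177.46, 177.46]. Speed limits (degrees/s): [159.86, 159.86, 180, 180, 180, 180].

INTERFACE

Orientations are given as a 3x3 rotation matrix whose columns are the frame's x, y, z axes.
In Python, from station import * gives the robot as it stands.
- The arm moves only by the tool move_arm, never from a script. Its argument "targets" is text: rows parted by semicolons, each of 4 numbers parted by spaces: the shift along the world's x, y, z in units of 25 mm (1.0 is 25 mm), then the turn about the world's z in units of 5 degrees (1.0 is 5 degrees). In form: tx ty tz spin; .... A call has 1 to 10 rows; each row shifts and turns the commanded pose from where the row before left it; what a row does not reach is not made up. A row lasts 1/12 s, in which the tool goes at most 41.7 mm and 7.16 degrees, less where a joint would pass 70% of its speed; a pose out of reach is approached as far as the arm can. A call is refused whole if a number of a shift passes 1 or a number of a turn 1, either way. A call with a gripper value outside its range is refused whole. "gripper" is the finger opening in mm, from 0 to 87, set as the call begins (left out, the last holds). The fingers move at their own pace and stop on an object; the grip force is fixed at half the most. Time passes only in rows, so rows that do not move let the fingers close. It gives the time, the measured TCP pose, the force, the opening and the grip force at its end, in the units of the state.
- sense(): the state, without advancing time (a new reading comes with each control period).
- capture(name): name is "scene" or "top" or "wrist"; returns a dict with "image" (384x512x3 uint8, blue, green, red), "fx", "fy", "cx", "cy" (pixels), "world_from_camera" (4x4, takes a point from camera to world coordinates); the wrist camera has in their place "hand_eye" (4x4, takes a point from camera to tool coordinates, whose origin is the TCP and whose axes are the flange's). Camera axes: x right, y up, looking along -z (the intrinsics and any distortion apply to the point x, -y, -z); pixel columns grow to the right and rows downward; lengths in m; the calibration is good to about 2 mm. A picture is of the moment at which its call begins: read the wrist's pose just before it. There is no depth.
- finish_job(): hands the job in; it is judged then, once.
The state is a dict: "time_s": time; "joints": joint angles; "joint_velocities": joint speeds; "effort": joint torques, N m; "tcp_pos": TCP position; "ee_rot": TCP orientation; "wrist_force": force on the tool from outside, world axes, zero at the start; "moment": the same for the moment, N m; "gripper_width": opening from 0.0 (shut) to 1.0 (fully open); "gripper_force": force on a finger pad.
Only numpy, scipy, OpenCV 4.12 (cv2) and the standard library are available. Lean on these libraries where they do the work, as an engineer would, in place of code of your own. Each camera call takes 0.05 s, during which the arm holds its last target. There are 200 camera calls.

## Working session

There is one attempt and no reset: what is moved stays moved. The work goes in short steps, Python scripts to look and compute and a tool call to move; the robot and the scene stay as the last step left them, time stands still between calls to the robot, and variables do not carry over. Pictures are saved under pics/ and viewed, at most 10 in all, crops included, and the job is handed in when it is done.

Besides the shell and the picture viewer there is one more tool, called after "Request:" by a JSON object that holds its "method" and its "body", one argument or row to a line. move_arm: Moves the arm, as the interface text tells. Its arguments: {"type":"object","properties":{"targets":{"type":"string"},"gripper":{"type":"number"}},"required":["targets"]}

```bash
mkdir -p pics; ls
python3 - <<'E'
from station import *
import cv2,json,numpy as np,pickle
d={}
for n in("scene","top"):
    c=capture(n);cv2.imwrite(f"pics/{n}0.png",c["image"]);d[n]=c
    print(n,c["fx"],c["fy"],c["cx"],c["cy"],np.round(c["world_from_camera"],3).tolist(),[k for k in c])
pickle.dump(d,open("c0.pkl","wb"))
s=sense();print({k:np.round(v,3).tolist() for k,v in s.items()})
E
```

```text
pics
scene 406.4674081034632 406.4674081034632 256.32139645700073 188.1863076517385 [[-0.64, 0.727, -0.247, 0.352], [-0.768, -0.603, 0.216, 0.222], [0.008, 0.328, 0.945, 0.99], [0.0, 0.0, 0.0, 1.0]] ['image', 'fx', 'fy', 'cx', 'cy', 'world_from_camera']
top 460.38591875342 460.38591875342 263.29699385794623 193.17438377016273 [[0.03, 0.998, -0.062, 0.502], [-1.0, 0.03, 0.004, 0.056], [0.005, 0.061, 0.998, 1.219], [0.0, 0.0, 0.0, 1.0]] ['image', 'fx', 'fy', 'cx', 'cy', 'world_from_camera']
{'time_s': 0.1, 'joints': [-58.177, 22.086, 0.389, -0.025, -68.41, -14.817], 'joint_velocities': [0.041, -0.144, 0.218, 0.191, 0.023, -0.062], 'effort': [-0.0, -39.169, 18.793, 4.232, 0.013, -0.0], 'tcp_pos': [0.183, -0.597, 0.195], 'ee_rot': [[-0.956, -0.292, -0.001], [-0.292, 0.956, 0.002], [0.0, 0.002, -1.0]], 'wrist_force': [0.415, 0.265, 0.101], 'moment': [0.017, -0.007, 0.009], 'gripper_force': 0.0, 'gripper_width': 1.002}
```

View pics/scene0.png

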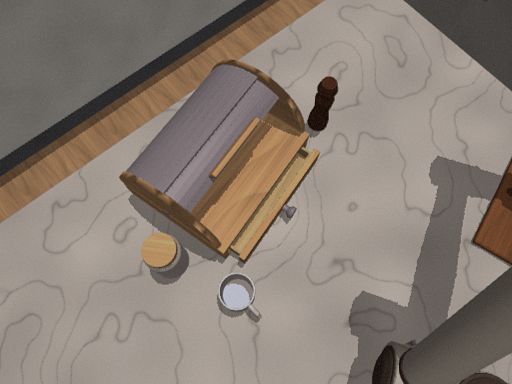

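View pics/top0.png

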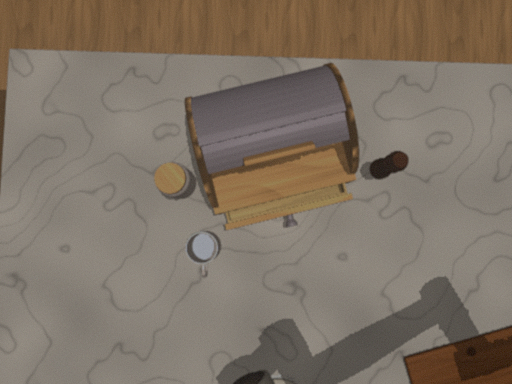

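The top view shows the bin facing the robot, slightly yawed. The lip is around (280,155), the drawer front around (288,211) and the knob around (290,221). The jar is at (171,180), the mug at (203,246) and the mill at (390,165). I'll enlarge both views to pick exact features.

Run:
```python
import cv2
a=cv2.imread("pics/top0.png")[60:235,180:370];cv2.imwrite("pics/topc.png",cv2.resize(a,None,fx=3.4,fy=3.4,interpolation=cv2.INTER_CUBIC))
a=cv2.imread("pics/scene0.png")[55:265,115:335];cv2.imwrite("pics/scenec.png",cv2.resize(a,None,fx=2.8,fy=2.8,interpolation=cv2.INTER_CUBIC))
```

```text
(no output)
```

View pics/topc.png

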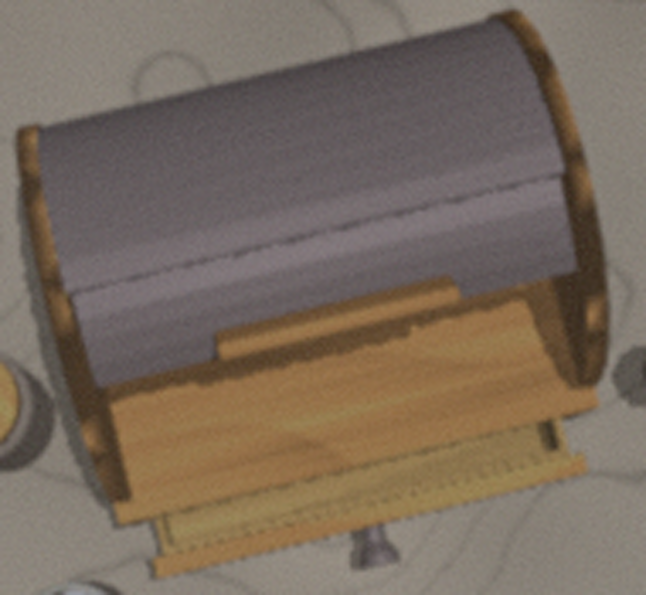

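View pics/scenec.png

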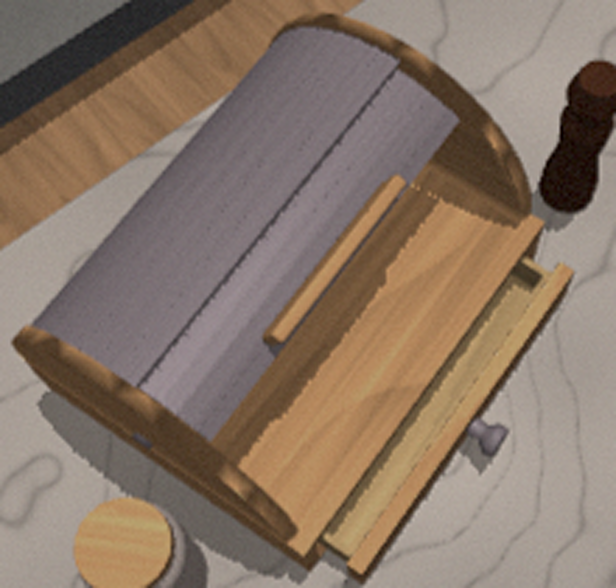

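The crops show these features, in crop pixels. In the top view, the plinth front-top edge runs (118,522)–(598,404), the drawer front-top edge (154,577)–(585,470) and the hood seam (76,290)–(560,177). The lip runs (218,346)–(458,288) and the knob face is at about (376,566). In the scene view, the plinth corners are (303,567) and (543,222), the drawer edge (365,577)–(572,268) and the seam (138,385)–(398,65). The lip runs (268,338)–(402,182) and the knob face is at (494,440).

```bash
cat > h.py <<'E'
import numpy as np
def ray(c,u,v):
    T=np.array(c["world_from_camera"]);d=np.array([(u-c["cx"])/c["fx"],-(v-c["cy"])/c["fy"],-1.])
    d=T[:3,:3]@d;return T[:3,3],d/np.linalg.norm(d)
def onz(c,p,z):
    o,d=ray(c,*p);return o+d*(z-o[2])/d[2]
def tri(c1,p1,c2,p2):
    o1,d1=ray(c1,*p1);o2,d2=ray(c2,*p2)
    s=np.linalg.lstsq(np.c_[d1,-d2],o2-o1,rcond=None)[0];a=o1+s[0]*d1;b=o2+s[1]*d2
    return (a+b)/2,np.linalg.norm(a-b)
def proj(c,P):
    T=np.linalg.inv(c["world_from_camera"]);q=T[:3,:3]@P+T[:3,3];return np.array([c["cx"]-c["fx"]*q[0]/q[2],c["cy"]+c["fy"]*q[1]/q[2]])
E
cat > m.py <<'E'
from h import *;import pickle
d=pickle.load(open("c0.pkl","rb"));t,s=d["top"],d["scene"]
f=lambda p,k,o:((p[0]+.5)/k-.5+o[0],(p[1]+.5)/k-.5+o[1])
T=lambda *p:f(p,3.4,(180,60));S=lambda *p:f(p,2.8,(115,55))
F={"plL":(T(118,522),S(303,567),.085),"plR":(T(598,404),S(543,222),.085),"drL":(T(154,577),S(365,577),.068),"drR":(T(585,470),S(572,268),.068),
"seamL":(T(76,290),S(138,385),.222),"seamR":(T(560,177),S(398,65),.222),"lipL":(T(218,346),S(268,338),.2),"lipR":(T(458,288),S(402,182),.2),"knob":(T(376,566),S(494,440),.04)}
for k,(a,b,z) in F.items():
    p,e=tri(t,a,s,b);print(k,np.round(p,4),round(e,4),"top@z",np.round(onz(t,a,z)[:2],4),"sc@z",np.round(onz(s,b,z)[:2],4))
for n,(u,v),z in(("jar",(171,178),.15),("mug",(203,246),.095),("mill",(399,160),.195)):print(n,np.round(onz(t,(u,v),z),3))
E
python3 m.py
```

```text
plL [0.5194 0.1745 0.0397] 0.0011 top@z [0.5191 0.1703] sc@z [0.511  0.1764]
plR [ 0.6156 -0.1762  0.0828] 0.0001 top@z [ 0.6154 -0.1757] sc@z [ 0.6149 -0.1753]
drL [0.4782 0.1431 0.0624] 0.0045 top@z [0.4799 0.1442] sc@z [0.4757 0.1421]
drR [ 0.5676 -0.1686  0.0765] 0.0005 top@z [ 0.5679 -0.1705] sc@z [ 0.5699 -0.1721]
seamL [0.668  0.1917 0.2081] 0.0026 top@z [0.665  0.1888] sc@z [0.6633 0.1933]
seamR [ 0.7488 -0.1198  0.2224] 0.0021 top@z [ 0.7481 -0.1207] sc@z [ 0.7498 -0.1193]
lipL [0.6336 0.0982 0.2163] 0.0037 top@z [0.6345 0.0974] sc@z [0.6408 0.0969]
lipR [ 0.675  -0.0591  0.2084] 0.0032 top@z [ 0.6776 -0.0589] sc@z [ 0.6773 -0.0632]
knob [ 0.4945 -0.0171  0.0619] 0.0046 top@z [ 0.4926 -0.0201] sc@z [ 0.4997 -0.0212]
jar [0.597 0.268 0.15 ]
mug [0.439 0.194 0.095]
mill [ 0.649 -0.25   0.195]
```

Request:
{"method": "move_arm", "body": {
  "targets": "0 0.5 1 0;0.3 0.8 1 0;0.5 1 1 0;0.5 1 1 0;0.5 1 1 0;0.5 1 1 0;0.5 1 1 0;0.5 1 0.5 0;0.5 1 0.5 0;0.5 1 0 0",
  "gripper": 0
}}

```text
time_s: 0.93
tcp_pos: [0.2911, -0.3646, 0.3986]
ee_rot: [[-0.956, -0.292, 0.004], [-0.292, 0.956, -0.003], [-0.003, -0.004, -1.0]]
wrist_force: [0.5, 0.4, 0.2]
gripper_width: 0.327
gripper_force: 0.0
```

Request:
{"method": "move_arm", "body": {
  "targets": "0.5 1 0 0;0.5 1 0 0;0.5 1 0 0;0.5 1 0 0;0.5 1 0 0;0.5 1 0 0;0.5 1 0 -0.3;0.5 1 0 0;0.5 1 0 0;0.5 1 0 0"
}}

```text
time_s: 1.77
tcp_pos: [0.4154, -0.1137, 0.3957]
ee_rot: [[-0.964, -0.268, -0.0], [-0.268, 0.964, 0.0], [0.0, 0.0, -1.0]]
wrist_force: [0.2, -0.5, 0.6]
gripper_width: 0.006
gripper_force: 0.0
```

Request:
{"method": "move_arm", "body": {
  "targets": "0.5 1 0 0;0.5 1 0 0;0.5 1 0 0;0.5 1 0 0;0 0 0 0;0 0 0 0;0 0 0 0"
}}

```text
time_s: 2.35
tcp_pos: [0.465, -0.0153, 0.3957]
ee_rot: [[-0.964, -0.268, -0.001], [-0.268, 0.964, -0.0], [0.001, -0.0, -1.0]]
wrist_force: [-0.3, -0.4, -0.3]
gripper_width: 0.004
gripper_force: 0.0
```

Run:
```python
from station import *
import cv2,numpy as np,pickle
s=sense();c=capture("wrist");T=np.eye(4);T[:3,:3]=s["ee_rot"];T[:3,3]=s["tcp_pos"]
c["world_from_camera"]=T@np.array(c["hand_eye"]);pickle.dump(c,open("w1.pkl","wb"))
print([k for k in c],np.round(c["world_from_camera"],3).tolist(),s["tcp_pos"],c["fx"],s["time_s"])
cv2.imwrite("pics/w1.png",cv2.resize(c["image"],None,fx=1.5,fy=1.5))
```

```text
['image', 'fx', 'fy', 'cx', 'cy', 'hand_eye', 'world_from_camera'] [[-0.268, -0.932, -0.243, 0.398], [0.963, -0.259, -0.068, -0.034], [0.001, -0.253, 0.967, 0.585], [0.0, 0.0, 0.0, 1.0]] [ 0.46504    -0.01525076  0.39566552] 340.6481722497751 2.35
```

View pics/w1.png

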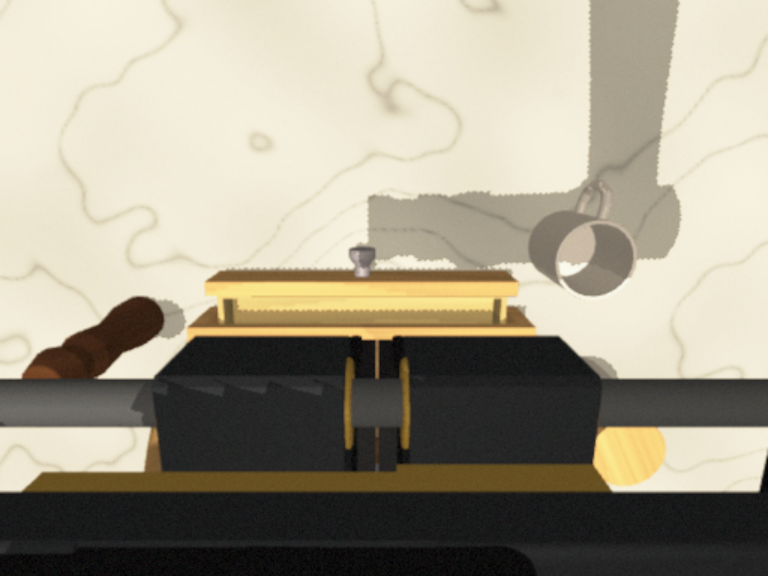

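The bin lies square to the tool. The drawer's front-top edge is at row 281 (columns 207–516), the plinth's front-top edge at row 328 (columns 190–535) and the knob at about (362,252). The lip is hidden behind the fingers.

```bash
cat >> m.py <<'E'
print("---")
w=pickle.load(open("w1.pkl","rb"));W=lambda *p:f(p,1.5,(0,0))
for n,p,z in(("drL",W(516,281),.068),("drR",W(207,281),.068),("plL",W(535,328),.085),("plR",W(190,328),.085)):print(n,np.round(onz(w,p,z),4))
for n,p,q in(("drR",W(207,281),F["drR"][0]),("plR",W(190,328),F["plR"][0]),("plL",W(535,328),F["plL"][0]),("drL",W(516,281),F["drL"][0])):print(n,"tri",np.round(tri(w,p,t,q)[0],4))
E
python3 m.py|sed -n '/---/,$p'
python3 - <<'E'
from station import *
import cv2
c=capture("scene")["image"];cv2.imwrite("pics/s1.png",c)
E
```

```text
---
drL [0.4788 0.1395 0.068 ]
drR [ 0.5648 -0.1703  0.068 ]
plL [0.518  0.1693 0.085 ]
plR [ 0.6131 -0.1734  0.085 ]
drR tri [ 0.5685 -0.173   0.0567]
plR tri [ 0.6163 -0.1764  0.0773]
plL tri [0.519  0.1708 0.0811]
drL tri [0.4803 0.1448 0.0536]
```

Request:
{"method": "move_arm", "body": {
  "targets": "1 0.2 -0.5 0;1 0.2 -0.5 0;1 0.2 -0.5 0;1 0.2 -0.5 0;1 0.2 -0.5 0;1 0.2 -0.5 0;1 0.2 -0.5 0;1 0.2 -0.5 0;1 0.2 -0.5 0;0.26 0.16 -0.8 0"
}}

```text
time_s: 3.28
tcp_pos: [0.7, 0.0328, 0.2628]
ee_rot: [[-0.964, -0.265, 0.003], [-0.265, 0.964, -0.0], [-0.003, -0.001, -1.0]]
wrist_force: [-0.0, 0.1, 1.0]
gripper_width: 0.004
gripper_force: 0.0
```

Request:
{"method": "move_arm", "body": {
  "targets": "0 0 0 0;0 0 0 0;0 0 -0.4 0;0 0 -0.4 0;0 0 0 0;0 0 0 0"
}}

```text
time_s: 3.78
tcp_pos: [0.696, 0.0335, 0.2437]
ee_rot: [[-0.964, -0.267, -0.0], [-0.267, 0.964, -0.0], [0.0, 0.0, -1.0]]
wrist_force: [0.4, 0.8, -0.2]
gripper_width: 0.004
gripper_force: 0.0
```

Run:
```python
from station import *
import cv2
a=capture("scene")["image"][20:265,105:355];cv2.imwrite("pics/s2.png",cv2.resize(a,None,fx=2.4,fy=2.4,interpolation=cv2.INTER_CUBIC))
```

```text
(no output)
```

View pics/s2.png

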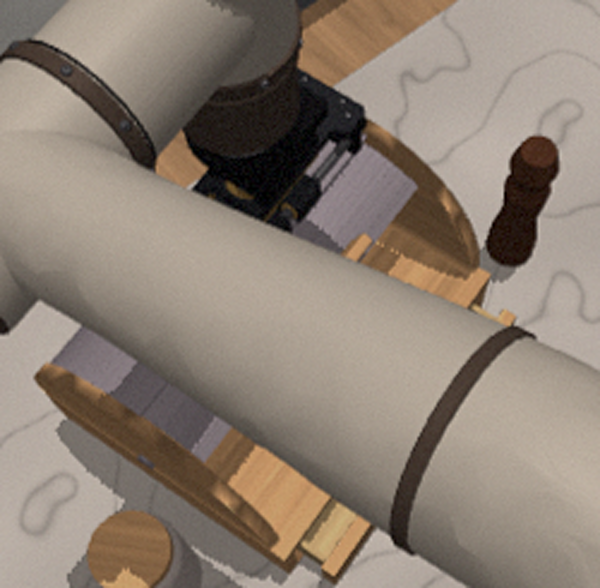

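The arm hides the lip in this view: only its right end shows, near (358,245). I'll go by force from here.

Request:
{"method": "move_arm", "body": {
  "targets": "0 0 -0.3 0;0 0 -0.3 0;0 0 -0.3 0;0 0 0 0;0 0 0 0"
}}

```text
time_s: 4.25
tcp_pos: [0.6964, 0.0338, 0.2198]
ee_rot: [[-0.964, -0.267, -0.002], [-0.267, 0.964, -0.001], [0.002, -0.0, -1.0]]
wrist_force: [0.1, 0.2, 0.2]
gripper_width: 0.004
gripper_force: 0.0
```

Request:
{"method": "move_arm", "body": {
  "targets": "-0.2 -0.055 0 0;-0.2 -0.055 0 0;0 0 0 0;0 0 0 0"
}}

```text
time_s: 4.58
tcp_pos: [0.6867, 0.031, 0.2217]
ee_rot: [[-0.964, -0.267, 0.001], [-0.267, 0.964, 0.0], [-0.001, -0.0, -1.0]]
wrist_force: [0.8, -1.1, 0.1]
gripper_width: 0.008
gripper_force: 0.0
```

Request:
{"method": "move_arm", "body": {
  "targets": "-0.15 -0.04 0 0;-0.15 -0.04 0 0;0 0 0 0;0 0 0 0"
}}

```text
time_s: 4.92
tcp_pos: [0.6791, 0.029, 0.2212]
ee_rot: [[-0.964, -0.267, 0.0], [-0.267, 0.964, 0.0], [-0.0, -0.0, -1.0]]
wrist_force: [-0.4, -0.4, -0.2]
gripper_width: 0.005
gripper_force: 0.0
```

Request:
{"method": "move_arm", "body": {
  "targets": "-0.15 -0.04 0 0;-0.15 -0.04 0 0;0 0 0 0;0 0 0 0"
}}

```text
time_s: 5.25
tcp_pos: [0.6716, 0.027, 0.2212]
ee_rot: [[-0.964, -0.267, 0.0], [-0.267, 0.964, -0.0], [-0.0, -0.0, -1.0]]
wrist_force: [0.8, -0.2, -0.7]
gripper_width: 0.005
gripper_force: 0.0
```

Request:
{"method": "move_arm", "body": {
  "targets": "-0.12 -0.034 0 0;-0.12 -0.034 0 0;0 0 0 0;0 0 0 0"
}}

```text
time_s: 5.58
tcp_pos: [0.6657, 0.0254, 0.2211]
ee_rot: [[-0.964, -0.267, 0.0], [-0.267, 0.964, 0.0], [-0.0, -0.0, -1.0]]
wrist_force: [0.1, 0.8, 0.2]
gripper_width: 0.006
gripper_force: 0.0
```

Request:
{"method": "move_arm", "body": {
  "targets": "-0.12 -0.034 0 0;-0.12 -0.034 0 0;0 0 0 0;0 0 0 0"
}}

```text
time_s: 5.92
tcp_pos: [0.6597, 0.0236, 0.2211]
ee_rot: [[-0.964, -0.267, 0.0], [-0.267, 0.964, -0.0], [-0.0, -0.0, -1.0]]
wrist_force: [-0.7, 0.4, -0.1]
gripper_width: 0.003
gripper_force: 0.0
```

No contact yet. I'll check the relation of tip to lip with the wrist and top cameras.

Run:
```python
from station import *
import cv2,numpy as np,pickle
s=sense();c=capture("wrist");t=capture("top");T=np.eye(4);T[:3,:3]=s["ee_rot"];T[:3,3]=s["tcp_pos"]
c["world_from_camera"]=T@np.array(c["hand_eye"]);pickle.dump(c,open("w2.pkl","wb"))
a=c["image"];b=cv2.resize(t["image"][60:235,180:370],None,fx=1.5,fy=1.5)
o=np.zeros((576,768+0,3),np.uint8);o[:]=cv2.resize(a,(768,576));o[:b.shape[0],768-b.shape[1]:]=b
cv2.imwrite("pics/w2.png",o)
```

```text
(no output)
```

View pics/w2.png

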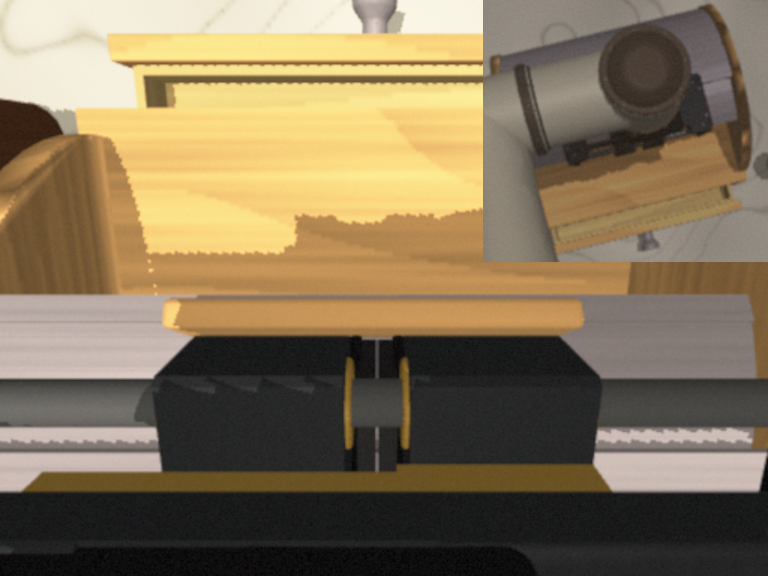

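The lip is just ahead of the fingertips: its outer face spans rows 298–335 and columns 163–583. I'll range it from its known 160 mm length.

Run:
```python
from h import *;import pickle
c=pickle.load(open("w2.pkl","rb"));T=c["world_from_camera"];D=c["fx"]*.16/(420/1.5)
O=np.array([.7158,.039,0]);ex=np.array([.9636,.2672,0])
for v in(300,317,334):
    u,vv=(373.5)/1.5-.5,(v+.5)/1.5-.5
    q=np.array([(u-c["cx"])/c["fx"]*D,-(vv-c["cy"])/c["fy"]*D,-D,1]);p=(T@q)[:3]
    x=(p-O)@ex;print(v,np.round(p,4),"binx",round(x,4),"ang",np.arctan2(p[2]-.085,-x),np.hypot(p[2]-.085,x))
print(proj(c,T[:3,:3]@np.zeros(3)+np.array([.6597,.0236,.2211]))*1.5)
```

```text
300 [0.6434 0.0178 0.223 ] binx -0.0754 ang 1.070786522670642 0.15724514088566294
317 [0.6495 0.0195 0.2246] binx -0.0691 ang 1.1111368506681882 0.15581249886409101
334 [0.6555 0.0211 0.2263] binx -0.0629 ang 1.152167849402963 0.1546380003215892
[376.03868295 340.60902374]
```

Run:
```python
import numpy as np
b=np.linspace(1.165,.17,21);r=np.minimum(.1404+.0012*np.arange(21),.150)
x=-r*np.cos(b);z=r*np.sin(b)
for i in range(20):
    dx=(x[i+1]-x[i])/.025;print(round(dx*.9636,2),round(dx*.2672,2),round((z[i+1]-z[i])/.025,2),0,sep=' ',end=';')
print(x[-1],z[-1]+.085,x[10],z[10]+.085)
```

```text
-0.26 -0.07 -0.07 0;-0.26 -0.07 -0.09 0;-0.26 -0.07 -0.1 0;-0.26 -0.07 -0.12 0;-0.25 -0.07 -0.13 0;-0.25 -0.07 -0.15 0;-0.24 -0.07 -0.16 0;-0.24 -0.07 -0.17 0;-0.19 -0.05 -0.22 0;-0.18 -0.05 -0.23 0;-0.17 -0.05 -0.24 0;-0.16 -0.04 -0.25 0;-0.15 -0.04 -0.26 0;-0.14 -0.04 -0.26 0;-0.12 -0.03 -0.27 0;-0.11 -0.03 -0.28 0;-0.1 -0.03 -0.28 0;-0.08 -0.02 -0.29 0;-0.07 -0.02 -0.29 0;-0.06 -0.02 -0.29 0;-0.14783771503643411 0.1103773523600494 -0.117805751968479 0.1778536741499291
```

Request:
{"method": "move_arm", "body": {
  "targets": "0.12 0.033 0 0;0 0 -0.28 0;0 0 0 0;0 0 0 0"
}}

```text
time_s: 6.35
tcp_pos: [0.6624, 0.0245, 0.2129]
ee_rot: [[-0.964, -0.267, -0.002], [-0.267, 0.964, -0.0], [0.002, 0.0, -1.0]]
wrist_force: [0.7, -0.4, -0.1]
gripper_width: 0.008
gripper_force: 0.0
```

Request:
{"method": "move_arm", "body": {
  "targets": "-0.26 -0.07 -0.07 0;-0.26 -0.07 -0.09 0;-0.26 -0.07 -0.1 0;-0.26 -0.07 -0.12 0;-0.25 -0.07 -0.13 0"
}}

```text
time_s: 6.77
tcp_pos: [0.6296, 0.0155, 0.2012]
ee_rot: [[-0.964, -0.267, 0.0], [-0.267, 0.964, 0.0], [-0.0, 0.0, -1.0]]
wrist_force: [-0.4, 0.9, -0.3]
gripper_width: 0.005
gripper_force: 0.0
```

Request:
{"method": "move_arm", "body": {
  "targets": "-0.25 -0.07 -0.15 0;-0.24 -0.07 -0.16 0;-0.24 -0.07 -0.17 0;-0.19 -0.05 -0.22 0;-0.18 -0.05 -0.23 0"
}}

```text
time_s: 7.18
tcp_pos: [0.6025, 0.0079, 0.1776]
ee_rot: [[-0.964, -0.267, 0.0], [-0.267, 0.964, 0.0], [-0.0, 0.0, -1.0]]
wrist_force: [-0.2, -0.0, -0.6]
gripper_width: 0.003
gripper_force: 0.0
```

Almost no force is reported, so I'll check that the shutter is actually following.

Run:
```python
from station import *
import cv2,numpy as np,pickle
s=sense();c=capture("wrist");t=capture("scene");T=np.eye(4);T[:3,:3]=s["ee_rot"];T[:3,3]=s["tcp_pos"]
c["world_from_camera"]=T@np.array(c["hand_eye"]);pickle.dump(c,open("w3.pkl","wb"))
o=cv2.resize(c["image"],(768,576));b=cv2.resize(t["image"][30:270,100:360],None,fx=1.1,fy=1.1)
o[:b.shape[0],768-b.shape[1]:]=b
cv2.imwrite("pics/w3.png",o)
```

```text
(no output)
```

View pics/w3.png

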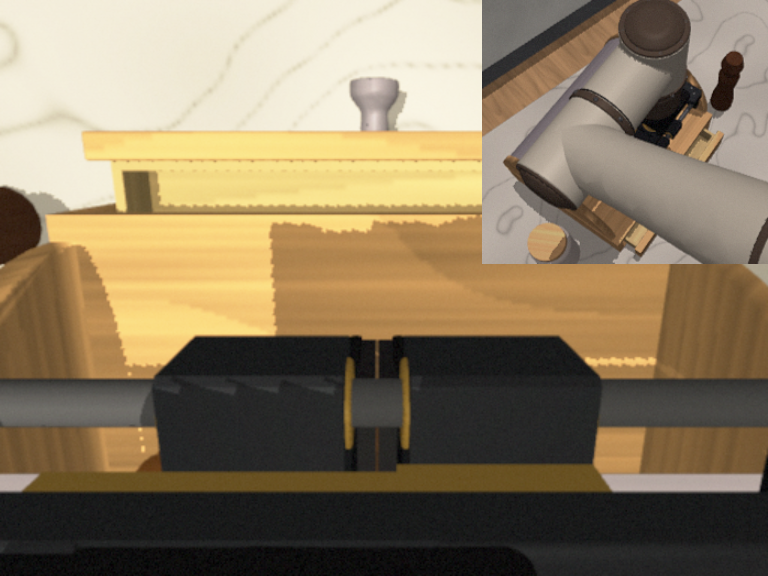

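The shutter's grey leading edge is now at about row 473 (columns 620–760), and the lip is hidden. I'll compute the edge's angle in this picture and the last by intersecting rays with the r = 129 mm cylinder.

Run:
```python
from h import *;import pickle
from station import sense
O=np.array([.7158,.039,0]);ex=np.array([.9636,.2672,0])
for n,v,u in(("w2.pkl",296,680),("w2.pkl",296,60),("w3.pkl",474,690)):
    c=pickle.load(open(n,"rb"));o,d=ray(c,(u+.5)/1.5-.5,(v+.5)/1.5-.5)
    for R in(.126,.129):
        ox,oz=(o-O)@ex,o[2]-.085;dx,dz=d@ex,d[2]
        k=np.roots([dx*dx+dz*dz,2*(ox*dx+oz*dz),ox*ox+oz*oz-R*R])
        k=k[np.isreal(k)].real
        print(n,R,[(round(np.arctan2(oz+t*dz,-(ox+t*dx)),3)) for t in k])
s=sense();print(s["tcp_pos"],(np.array(s["tcp_pos"])-O)@ex)
c=pickle.load(open("w3.pkl","rb"))["image"]
import cv2
for cc in (420,450,470):print([tuple(int(x) for x in c[r,cc]) for r in range(300,330,3)])
```

```text
w2.pkl 0.126 [np.float64(-1.532), np.float64(0.999)]
w2.pkl 0.129 [np.float64(-1.539), np.float64(1.006)]
w2.pkl 0.126 [np.float64(-1.532), np.float64(0.999)]
w2.pkl 0.129 [np.float64(-1.539), np.float64(1.006)]
w3.pkl 0.126 [np.float64(-2.21), np.float64(1.008)]
w3.pkl 0.129 [np.float64(-2.209), np.float64(1.007)]
[0.60161611 0.00774271 0.17665778] -0.11837954604155562
[(82, 142, 190), (83, 141, 187), (89, 151, 204), (83, 145, 195), (83, 141, 190), (93, 132, 164), (163, 170, 184), (160, 167, 181), (165, 171, 186), (124, 130, 141)]
[(56, 96, 125), (57, 97, 125), (59, 95, 126), (55, 91, 122), (50, 89, 121), (77, 101, 124), (163, 167, 181), (162, 167, 179), (165, 171, 187), (127, 133, 143)]
[(49, 89, 117), (53, 89, 119), (50, 87, 117), (50, 86, 115), (52, 86, 117), (74, 97, 120), (164, 169, 184), (160, 166, 178), (163, 168, 183), (123, 129, 139)]
```

```bash
cat > n.py <<'E'
exec(open("m.py").read().split("for k,(a")[0])
w=pickle.load(open("w2.pkl","rb"));W=lambda *p:f(p,1.5,(0,0))
O=np.array([.7158,.039,0]);ex=np.array([.9636,.2672,0]);ey=np.array([-.2672,.9636,0])
b=lambda p:np.round([(p-O)@ex,(p-O)@ey,p[2]],4)
for n,a,q,r in(("fL",T(219,357),S(273,347),W(582,299)),("fR",T(461,298),S(405,186),W(166,299)),("rL",T(217,335),S(264,337),W(583,333)),("rR",T(456,278),S(396,177),W(163,333))):
    for x,y in((t,a),):print(n,"top-wrist",b(tri(t,a,w,r)[0]),"scene-wrist",b(tri(s,q,w,r)[0]),"top-scene",b(tri(t,a,s,q)[0]))
print("seam row450:",b(onz(w,W(690,450),.222)),b(onz(w,W(690,428),.222)))
print("cam",b(w["world_from_camera"][:3,3]))
E
python3 n.py
python3 - <<'E'
import sys;sys.path.insert(0,".")
import pickle
c=pickle.load(open("w2.pkl","rb"))["image"]
for cc in(60,130,249,480):print(cc,[(r,tuple(int(x) for x in c[r,cc])) for r in range(190,320,4)])
E
```

```text
fL top-wrist [-0.0737  0.0794  0.2199] scene-wrist [-0.0706  0.0829  0.2134] top-scene [-0.0691  0.0805  0.2094]
fR top-wrist [-0.0728 -0.0825  0.2157] scene-wrist [-0.0497 -0.1176  0.1333] top-scene [-0.0707 -0.0832  0.2077]
rL top-wrist [-0.0614  0.0778  0.2268] scene-wrist [-0.0604  0.0818  0.2195] top-scene [-0.0554  0.0773  0.203 ]
rR top-wrist [-0.0606 -0.0819  0.2223] scene-wrist [-0.0707 -0.0709  0.2443] top-scene [-0.0592 -0.0839  0.2093]
seam row450: [-0.0104  0.1304  0.222 ] [-0.0206  0.1289  0.222 ]
cam [-1.281e-01  1.000e-04  4.104e-01]
60 [(190, (52, 84, 113)), (194, (54, 88, 118)), (198, (165, 171, 185)), (202, (170, 176, 190)), (206, (160, 165, 179)), (210, (164, 170, 183)), (214, (151, 155, 171)), (218, (170, 178, 192)), (222, (174, 181, 197)), (226, (181, 187, 203)), (230, (178, 184, 199)), (234, (176, 183, 198)), (238, (182, 189, 203)), (242, (180, 185, 200)), (246, (182, 191, 206)), (250, (192, 198, 215)), (254, (51, 55, 57)), (258, (74, 80, 82)), (262, (88, 92, 93)), (266, (93, 100, 103)), (270, (102, 107, 110)), (274, (105, 110, 114)), (278, (107, 112, 115)), (2
[... 1738 characters left out ...]
5)), (202, (114, 119, 128)), (206, (116, 118, 129)), (210, (114, 119, 128)), (214, (110, 112, 123)), (218, (114, 119, 128)), (222, (118, 122, 133)), (226, (122, 124, 135)), (230, (117, 122, 131)), (234, (119, 124, 132)), (238, (117, 121, 131)), (242, (116, 120, 131)), (246, (118, 123, 131)), (250, (122, 127, 137)), (254, (51, 52, 55)), (258, (53, 56, 59)), (262, (61, 64, 65)), (266, (66, 73, 72)), (270, (70, 72, 74)), (274, (71, 76, 75)), (278, (69, 72, 75)), (282, (63, 67, 66)), (286, (140, 147, 157)), (290, (185, 192, 206)), (294, (116, 121, 131)), (298, (111, 114, 124)), (302, (171, 180, 193)), (306, (186, 193, 209)), (310, (182, 187, 203)), (314, (181, 188, 203)), (318, (181, 186, 203))]
```

The tip passed without touching anything, so its real height may differ from what I assumed. I'll go back over and probe gently downwards behind the lip with force feedback.

Request:
{"method": "move_arm", "body": {
  "targets": "0 0 1 0;0 0 1 0;0 0 1 0;0 0 0.4 0;1 0.28 0 0;1 0.28 0 0;1 0.28 0 0;0.2 0.05 0 0;0 0 0 0;0 0 0 0"
}}

```text
time_s: 8.12
tcp_pos: [0.6827, 0.0302, 0.2618]
ee_rot: [[-0.964, -0.267, -0.002], [-0.267, 0.964, -0.0], [0.002, 0.0, -1.0]]
wrist_force: [0.5, 0.1, 0.3]
gripper_width: 0.008
gripper_force: 0.0
```

Request:
{"method": "move_arm", "body": {
  "targets": "0 0 -0.5 0;0 0 -0.5 0;0 0 -0.5 0;0 0 -0.3 0;0 0 0 0;0 0 0 0;0 0 0 0"
}}

```text
time_s: 8.7
tcp_pos: [0.6833, 0.0301, 0.2193]
ee_rot: [[-0.964, -0.267, 0.002], [-0.267, 0.964, 0.0], [-0.002, -0.001, -1.0]]
wrist_force: [0.4, -0.9, 0.6]
gripper_width: 0.004
gripper_force: 0.0
```

Request:
{"method": "move_arm", "body": {
  "targets": "0 0 -0.1 0;0 0 0 0;0 0 0 0"
}}

```text
time_s: 8.95
tcp_pos: [0.6831, 0.0303, 0.2157]
ee_rot: [[-0.964, -0.267, 0.0], [-0.267, 0.964, 0.0], [-0.0, 0.0, -1.0]]
wrist_force: [0.6, 0.4, 0.5]
gripper_width: 0.008
gripper_force: 0.0
```

Request:
{"method": "move_arm", "body": {
  "targets": "0 0 -0.1 0;0 0 0 0;0 0 0 0"
}}

```text
time_s: 9.2
tcp_pos: [0.683, 0.0303, 0.2127]
ee_rot: [[-0.964, -0.267, -0.0], [-0.267, 0.964, -0.0], [0.001, 0.0, -1.0]]
wrist_force: [0.2, -0.1, 0.5]
gripper_width: -0.002
gripper_force: 0.0
```

Request:
{"method": "move_arm", "body": {
  "targets": "0 0 -0.1 0;0 0 0 0;0 0 0 0"
}}

```text
time_s: 9.45
tcp_pos: [0.6829, 0.0303, 0.2101]
ee_rot: [[-0.964, -0.267, -0.001], [-0.267, 0.964, -0.0], [0.001, 0.0, -1.0]]
wrist_force: [1.0, 0.7, -0.3]
gripper_width: 0.004
gripper_force: 0.0
```

Request:
{"method": "move_arm", "body": {
  "targets": "0 0 -0.1 0;0 0 0 0;0 0 0 0"
}}

```text
time_s: 9.7
tcp_pos: [0.6829, 0.0303, 0.2077]
ee_rot: [[-0.964, -0.267, -0.0], [-0.267, 0.964, -0.0], [0.0, 0.0, -1.0]]
wrist_force: [-0.2, -0.0, -0.7]
gripper_width: 0.005
gripper_force: 0.0
```

Request:
{"method": "move_arm", "body": {
  "targets": "0 0 -0.1 0;0 0 0 0;0 0 0 0"
}}

```text
time_s: 9.95
tcp_pos: [0.6829, 0.0303, 0.2052]
ee_rot: [[-0.964, -0.267, -0.0], [-0.267, 0.964, -0.0], [0.0, 0.0, -1.0]]
wrist_force: [0.4, 0.2, 0.1]
gripper_width: 0.007
gripper_force: 0.0
```

Request:
{"method": "move_arm", "body": {
  "targets": "0 0 -0.1 0;0 0 0 0;0 0 0 0"
}}

```text
time_s: 10.2
tcp_pos: [0.6829, 0.0303, 0.2027]
ee_rot: [[-0.964, -0.267, -0.0], [-0.267, 0.964, -0.0], [0.0, 0.0, -1.0]]
wrist_force: [0.4, 0.6, 1.1]
gripper_width: 0.005
gripper_force: 0.0
```

Request:
{"method": "move_arm", "body": {
  "targets": "0 0 -0.1 0;0 0 0 0;0 0 0 0"
}}

```text
time_s: 10.45
tcp_pos: [0.6829, 0.0303, 0.2002]
ee_rot: [[-0.964, -0.267, -0.0], [-0.267, 0.964, -0.0], [0.0, 0.0, -1.0]]
wrist_force: [1.2, -1.0, 0.2]
gripper_width: 0.004
gripper_force: 0.0
```

Request:
{"method": "move_arm", "body": {
  "targets": "0 0 -0.12 0;0 0 0 0;0 0 0 0"
}}

```text
time_s: 10.7
tcp_pos: [0.6829, 0.0302, 0.1971]
ee_rot: [[-0.964, -0.267, -0.001], [-0.267, 0.964, -0.0], [0.001, 0.0, -1.0]]
wrist_force: [-0.3, -0.1, 0.4]
gripper_width: 0.005
gripper_force: 0.0
```

Request:
{"method": "move_arm", "body": {
  "targets": "0 0 -0.12 0;0 0 0 0;0 0 0 0"
}}

```text
time_s: 10.95
tcp_pos: [0.6829, 0.0303, 0.1941]
ee_rot: [[-0.964, -0.267, -0.001], [-0.267, 0.964, -0.0], [0.001, 0.0, -1.0]]
wrist_force: [-0.0, -0.4, -0.2]
gripper_width: 0.002
gripper_force: 0.0
```

Request:
{"method": "move_arm", "body": {
  "targets": "0 0 -0.12 0;0 0 0 0;0 0 0 0"
}}

```text
time_s: 11.2
tcp_pos: [0.6829, 0.0303, 0.1912]
ee_rot: [[-0.964, -0.267, -0.001], [-0.267, 0.964, -0.0], [0.001, 0.0, -1.0]]
wrist_force: [0.4, -0.5, -0.2]
gripper_width: 0.005
gripper_force: 0.0
```

Request:
{"method": "move_arm", "body": {
  "targets": "0 0 -0.1 0;0 0 0 0;0 0 0 0"
}}

```text
time_s: 11.45
tcp_pos: [0.683, 0.0303, 0.1887]
ee_rot: [[-0.964, -0.267, -0.0], [-0.267, 0.964, -0.0], [0.0, 0.0, -1.0]]
wrist_force: [-1.0, -0.6, 0.3]
gripper_width: 0.005
gripper_force: 0.0
```

Run:
```python
from station import *
import cv2,numpy as np,pickle
s=sense();print(s["tcp_pos"],s["wrist_force"],np.round(s["effort"],2),s["joints"])
c=capture("wrist")["image"]
im=cv2.resize(c[180:330,80:430],None,fx=1.7,fy=1.7,interpolation=cv2.INTER_CUBIC)
im=np.clip(255*(im/255.)**.6,0,255).astype(np.uint8)
t=capture("scene")["image"][20:265,105:355];t=cv2.resize(t,None,fx=1.3,fy=1.3,interpolation=cv2.INTER_CUBIC)
o=np.zeros((im.shape[0]+t.shape[0],max(im.shape[1],2*t.shape[1]),3),np.uint8)
o[:im.shape[0],:im.shape[1]]=im;o[im.shape[0]:,:t.shape[1]]=t
u=capture("top")["image"][50:238,170:390];u=cv2.resize(u,(t.shape[1]-60,t.shape[0]-60));o[im.shape[0]:im.shape[0]+u.shape[0],t.shape[1]:t.shape[1]+u.shape[1]]=u
print(o.shape);cv2.imwrite("pics/m4.png",o[:600])
```

```text
[0.68295072 0.03026152 0.18872581] [-1.04741566 -0.63375685  0.34690118] [  0.   -44.38  18.94   4.23  -0.07  -0.  ] [ 1.60538764e+01  2.80853770e+01  9.10540800e+00 -3.16949021e-03
 -7.10418176e+01 -9.05473755e+01]
(573, 650, 3)
```

View pics/m4.png

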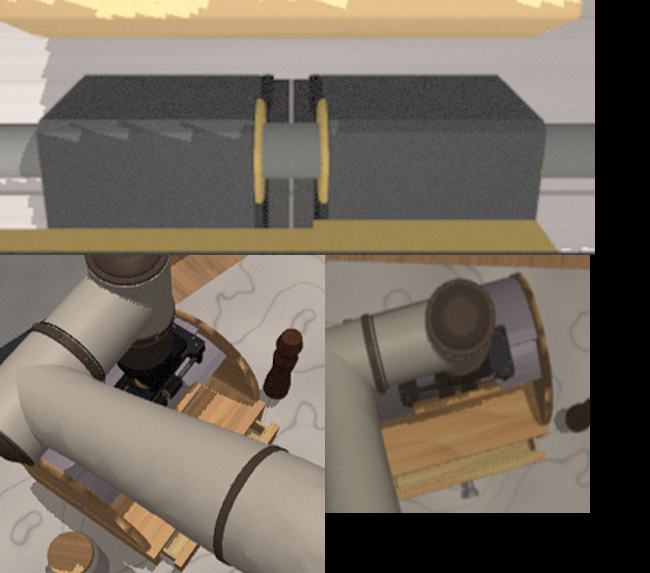

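The wrist view shows fingertips whose front edge appears in row 224. A 19 mm wide finger would show there only if its tip were about 22–24 mm above the reported TCP. I'll probe a little further to confirm by force.

Request:
{"method": "move_arm", "body": {
  "targets": "0 0 -0.1 0;0 0 0 0;0 0 0 0"
}}

```text
time_s: 11.85
tcp_pos: [0.6829, 0.0302, 0.1862]
ee_rot: [[-0.964, -0.267, -0.001], [-0.267, 0.964, -0.0], [0.001, 0.0, -1.0]]
wrist_force: [0.9, -0.1, 0.1]
gripper_width: 0.003
gripper_force: 0.0
```

Request:
{"method": "move_arm", "body": {
  "targets": "0 0 -0.1 0;0 0 0 0;0 0 0 0"
}}

```text
time_s: 12.1
tcp_pos: [0.6834, 0.0303, 0.1852]
ee_rot: [[-0.964, -0.268, 0.002], [-0.268, 0.964, -0.0], [-0.002, -0.001, -1.0]]
wrist_force: [-0.8, 0.3, 4.7]
gripper_width: 0.008
gripper_force: 2.3
```

Contact: Fz 4.7 N at TCP z 0.185, where the shell should be at 0.2117. So the real tips sit about 26 mm above the reported TCP. I'll plan the arc again with that offset.

Run:
```python
import numpy as np
a=np.linspace(1.12,.12,25);rho=np.where(a>.6,.146,.146+.019*(.6-a)/.48)
x=-rho*np.cos(a)+.006*np.sin(a)+.0095;z=.085+rho*np.sin(a)+.006*np.cos(a)-.026
print("start",x[0],z[0])
for i in range(24):
    dx=(x[i+1]-x[i])/.025;print(round(dx*.9636,2),round(dx*.2672,2),round((z[i+1]-z[i])/.025,2),0,end=';' if (i+1)%6 else f'   | {x[i+1]:.4f} {z[i+1]:.4f} w {.7158+.9636*x[i+1]:.4f}\n')
```

```text
start -0.04870903450334093 0.19302875923543003
-0.21 -0.06 -0.1 0;-0.21 -0.06 -0.11 0;-0.2 -0.06 -0.12 0;-0.2 -0.06 -0.13 0;-0.19 -0.05 -0.14 0;-0.19 -0.05 -0.15 0   | -0.0801 0.1745 w 0.6387
-0.18 -0.05 -0.15 0;-0.18 -0.05 -0.16 0;-0.17 -0.05 -0.17 0;-0.16 -0.05 -0.18 0;-0.16 -0.04 -0.18 0;-0.15 -0.04 -0.19 0   | -0.1058 0.1487 w 0.6138
-0.17 -0.05 -0.18 0;-0.19 -0.05 -0.17 0;-0.18 -0.05 -0.18 0;-0.18 -0.05 -0.19 0;-0.17 -0.05 -0.2 0;-0.16 -0.04 -0.21 0   | -0.1329 0.1207 w 0.5877
-0.15 -0.04 -0.22 0;-0.15 -0.04 -0.23 0;-0.14 -0.04 -0.24 0;-0.13 -0.04 -0.24 0;-0.12 -0.03 -0.25 0;-0.11 -0.03 -0.26 0   | -0.1536 0.0847 w 0.5678
```

Request:
{"method": "move_arm", "body": {
  "targets": "0 0 0.4 0;0 0 0 0;-0.25 -0.07 0 0;-0.15 -0.04 0 0;0 0 0 0;0 0 0 0"
}}

```text
time_s: 12.6
tcp_pos: [0.6726, 0.0274, 0.1937]
ee_rot: [[-0.964, -0.267, -0.001], [-0.267, 0.964, -0.0], [0.001, 0.0, -1.0]]
wrist_force: [-0.3, 0.5, 0.4]
gripper_width: 0.004
gripper_force: 0.0
```

Request:
{"method": "move_arm", "body": {
  "targets": "-0.21 -0.06 0 0;-0.21 -0.06 -0.1 0;-0.2 -0.06 -0.12 0"
}}

```text
time_s: 12.85
tcp_pos: [0.6584, 0.0233, 0.1889]
ee_rot: [[-0.964, -0.268, 0.003], [-0.268, 0.964, 0.001], [-0.004, -0.0, -1.0]]
wrist_force: [2.7, 0.7, 1.0]
gripper_width: 0.005
gripper_force: 1.3
```

Request:
{"method": "move_arm", "body": {
  "targets": "-0.2 -0.06 -0.13 0;-0.19 -0.05 -0.14 0;-0.19 -0.05 -0.15 0;-0.18 -0.05 -0.15 0;-0.18 -0.05 -0.16 0"
}}

```text
time_s: 13.27
tcp_pos: [0.6333, 0.0162, 0.1702]
ee_rot: [[-0.964, -0.267, -0.0], [-0.267, 0.964, -0.0], [0.0, -0.0, -1.0]]
wrist_force: [-1.3, -0.5, 3.5]
gripper_width: 0.006
gripper_force: 1.1
```

In contact, at about 3.5 N. Continuing the arc.

Request:
{"method": "move_arm", "body": {
  "targets": "-0.19 -0.05 -0.17 0;-0.18 -0.05 -0.18 0;-0.17 -0.05 -0.18 0;-0.16 -0.04 -0.19 0;-0.17 -0.05 -0.18 0"
}}

```text
time_s: 13.68
tcp_pos: [0.6119, 0.0103, 0.1469]
ee_rot: [[-0.964, -0.267, -0.0], [-0.267, 0.964, -0.0], [0.0, -0.0, -1.0]]
wrist_force: [0.9, -0.6, 1.0]
gripper_width: 0.005
gripper_force: 0.9
```

Request:
{"method": "move_arm", "body": {
  "targets": "-0.19 -0.05 -0.17 0;-0.18 -0.05 -0.18 0;-0.18 -0.05 -0.19 0;-0.17 -0.05 -0.2 0;-0.16 -0.04 -0.21 0"
}}

```text
time_s: 14.1
tcp_pos: [0.5898, 0.0044, 0.1234]
ee_rot: [[-0.964, -0.267, -0.0], [-0.267, 0.964, 0.0], [0.0, 0.0, -1.0]]
wrist_force: [1.0, -0.3, 1.1]
gripper_width: 0.008
gripper_force: 0.7
```

Request:
{"method": "move_arm", "body": {
  "targets": "-0.16 -0.04 -0.23 0;-0.15 -0.04 -0.23 0;-0.15 -0.04 -0.24 0;-0.13 -0.04 -0.24 0;-0.12 -0.03 -0.25 0;0 0 0 0"
}}

```text
time_s: 14.6
tcp_pos: [0.5704, -0.0006, 0.0924]
ee_rot: [[-0.964, -0.267, -0.004], [-0.267, 0.964, -0.001], [0.004, 0.001, -1.0]]
wrist_force: [-0.4, -0.8, 0.4]
gripper_width: 0.008
gripper_force: 0.0
```

Request:
{"method": "move_arm", "body": {
  "targets": "-0.1 -0.03 -0.15 0;0 0 -0.1 0;0 0 0 0;0 0 0 0"
}}

```text
time_s: 14.93
tcp_pos: [0.5698, -0.001, 0.0877]
ee_rot: [[-0.964, -0.267, -0.001], [-0.267, 0.964, -0.0], [0.001, 0.0, -1.0]]
wrist_force: [0.5, -0.2, -0.1]
gripper_width: 0.008
gripper_force: 0.0
```

Request:
{"method": "move_arm", "body": {
  "targets": "0 0 -0.1 0;0 0 0 0;0 0 0 0"
}}

```text
time_s: 15.18
tcp_pos: [0.5701, -0.0009, 0.0853]
ee_rot: [[-0.964, -0.267, -0.0], [-0.267, 0.964, 0.0], [0.0, 0.0, -1.0]]
wrist_force: [0.2, 0.1, 0.0]
gripper_width: 0.005
gripper_force: 0.0
```

Request:
{"method": "move_arm", "body": {
  "targets": "0 0 -0.1 0;0 0 0 0;0 0 0 0"
}}

```text
time_s: 15.43
tcp_pos: [0.5703, -0.001, 0.0834]
ee_rot: [[-0.964, -0.268, 0.001], [-0.268, 0.964, -0.0], [-0.001, -0.0, -1.0]]
wrist_force: [-1.2, -0.1, 4.1]
gripper_width: 0.005
gripper_force: 1.8
```

```bash
cat > look.py <<'E'
from station import *
import cv2,sys,pickle
from h import *
s=sense();c=capture("wrist");T=np.eye(4);T[:3,:3]=s["ee_rot"];T[:3,3]=s["tcp_pos"]
c["world_from_camera"]=T@np.array(c["hand_eye"]);pickle.dump(c,open(sys.argv[1]+".pkl","wb"))
cv2.imwrite("pics/"+sys.argv[1]+".png",cv2.resize(c["image"],None,fx=1.5,fy=1.5))
print(s["time_s"],np.round(s["tcp_pos"],4),np.round(s["wrist_force"],1))
h=cv2.cvtColor(c["image"],cv2.COLOR_BGR2HSV)
for col in(20,70,100,250,420,480):print(col,[int(x) for x in h[0:340:10,col,1]])
E
python3 look.py w5
```

```text
15.4333 [ 0.5703 -0.001   0.0834] [-1.2 -0.1  4.1]
20 [25, 29, 28, 28, 24, 28, 29, 28, 29, 26, 26, 26, 28, 37, 135, 120, 114, 126, 130, 116, 112, 126, 129, 131, 131, 137, 16, 19, 17, 32, 28, 30, 25, 32]
70 [24, 29, 27, 28, 31, 29, 31, 31, 30, 28, 30, 27, 34, 35, 129, 115, 116, 113, 116, 120, 124, 121, 124, 130, 133, 137, 21, 19, 14, 22, 30, 33, 176, 11]
100 [26, 27, 27, 30, 29, 31, 29, 32, 31, 30, 35, 29, 31, 43, 125, 117, 115, 116, 115, 113, 121, 124, 122, 142, 142, 121, 17, 11, 19, 27, 23, 26, 175, 28]
250 [25, 23, 26, 25, 25, 25, 23, 25, 23, 29, 27, 28, 27, 27, 139, 123, 120, 125, 125, 125, 125, 124, 142, 116, 130, 116, 26, 15, 22, 9, 26, 26, 180, 20]
420 [35, 28, 30, 38, 37, 28, 30, 30, 30, 26, 29, 27, 31, 31, 137, 126, 131, 123, 125, 127, 124, 127, 146, 148, 144, 136, 21, 15, 15, 29, 25, 26, 31, 47]
480 [30, 30, 31, 30, 30, 29, 33, 31, 26, 29, 29, 26, 28, 26, 131, 129, 131, 122, 122, 125, 124, 125, 145, 139, 143, 146, 8, 30, 19, 21, 31, 31, 25, 16]
```

Request:
{"method": "move_arm", "body": {
  "targets": "0 0 -0.08 0;0 0 0 0;0 0 0 0"
}}

```text
time_s: 15.73
tcp_pos: [0.5704, -0.001, 0.0832]
ee_rot: [[-0.963, -0.268, 0.001], [-0.268, 0.963, -0.0], [-0.001, -0.001, -1.0]]
wrist_force: [-3.7, 0.9, 12.2]
gripper_width: 0.004
gripper_force: 6.2
```

Request:
{"method": "move_arm", "body": {
  "targets": "0 0 -0.08 0;0 0 0 0;0 0 0 0"
}}

```text
time_s: 15.98
tcp_pos: [0.5704, -0.001, 0.0829]
ee_rot: [[-0.963, -0.269, 0.002], [-0.269, 0.963, -0.001], [-0.002, -0.001, -1.0]]
wrist_force: [-7.5, 2.1, 20.7]
gripper_width: 0.005
gripper_force: 10.5
```

Solid stop: 20 N with no give, at tip height of about 109 mm, matching the shut position. Now backing off and moving out in front of the knob.

Request:
{"method": "move_arm", "body": {
  "targets": "0 0 0.5 0;0 0 1 0;-0.5 -0.14 0.5 0;-0.9 -0.25 0 0;-0.9 -0.25 0 0;-0.9 -0.25 0 0;-0.9 -0.25 0 0;-0.15 -0.05 0 0;0 0 0 0;0 0 0 0"
}}

```text
time_s: 16.82
tcp_pos: [0.4645, -0.0306, 0.1292]
ee_rot: [[-0.964, -0.267, 0.001], [-0.267, 0.964, 0.0], [-0.001, -0.0, -1.0]]
wrist_force: [0.9, 0.2, 0.3]
gripper_width: 0.003
gripper_force: 0.0
```

```bash
python3 look.py w6
python3 - <<'E'
import cv2,numpy as np
from station import capture
a=cv2.imread("pics/w6.png");b=capture("top")["image"][60:235,180:370];b=cv2.resize(b,None,fx=1.6,fy=1.6);a[:b.shape[0],-b.shape[1]:]=b;cv2.imwrite("pics/w6m.png",a)
E
```

```text
16.8167 [ 0.4645 -0.0306  0.1292] [0.9 0.2 0.3]
20 [25, 25, 25, 26, 24, 25, 26, 26, 27, 25, 26, 26, 30, 25, 29, 25, 26, 26, 26, 26, 24, 28, 28, 42, 27, 25, 15, 14, 21, 52, 72, 41, 31, 43]
70 [24, 25, 26, 23, 25, 25, 25, 24, 24, 24, 24, 26, 24, 26, 26, 28, 25, 29, 26, 27, 31, 24, 28, 25, 24, 42, 24, 19, 25, 111, 128, 145, 166, 9]
100 [25, 25, 26, 26, 25, 24, 26, 26, 25, 25, 23, 23, 24, 26, 25, 28, 29, 28, 28, 30, 30, 29, 28, 29, 43, 149, 13, 18, 11, 128, 123, 125, 173, 9]
250 [31, 32, 29, 30, 28, 27, 30, 30, 29, 30, 32, 36, 29, 26, 25, 41, 44, 39, 40, 46, 44, 43, 28, 26, 26, 22, 9, 7, 11, 105, 89, 99, 178, 38]
420 [32, 30, 30, 28, 30, 29, 28, 31, 29, 27, 28, 29, 28, 29, 29, 41, 41, 42, 40, 43, 46, 43, 42, 23, 42, 137, 15, 25, 15, 127, 124, 123, 126, 47]
480 [29, 29, 29, 27, 26, 25, 24, 23, 25, 42, 40, 42, 43, 44, 41, 44, 41, 41, 47, 47, 43, 44, 46, 49, 51, 50, 21, 25, 18, 26, 27, 26, 28, 31]
```

View pics/w6m.png

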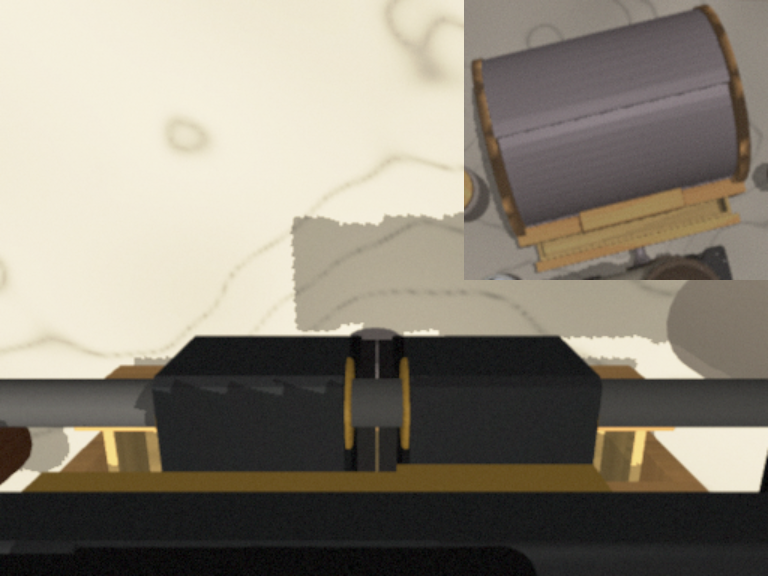

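The shutter is shut, with the lip low on the plinth front. The knob's front face is at row 329, centred on the fingers and about 15 mm ahead of them. Descending, then pushing.

Request:
{"method": "move_arm", "body": {
  "targets": "0 0 -0.8 0;0 0 -0.8 0;0 0 -0.8 0;0 0 -0.8 0;0 0 -0.6 0;0 0 -0.6 0;0 0 0 0;0 0 0 0"
}}

```text
time_s: 17.58
tcp_pos: [0.4641, -0.0307, 0.0182]
ee_rot: [[-0.964, -0.268, -0.002], [-0.268, 0.964, -0.001], [0.002, -0.0, -1.0]]
wrist_force: [-0.3, 0.1, 0.4]
gripper_width: 0.009
gripper_force: 0.0
```

Request:
{"method": "move_arm", "body": {
  "targets": "0.25 0.07 0 0;0.15 0.04 0 0;0.1 0.03 0 0;0.1 0.03 0 0;0 0 0 0"
}}

```text
time_s: 18.0
tcp_pos: [0.4799, -0.0262, 0.0195]
ee_rot: [[-0.964, -0.268, 0.002], [-0.268, 0.964, 0.0], [-0.002, -0.0, -1.0]]
wrist_force: [0.7, 0.8, 0.2]
gripper_width: 0.006
gripper_force: 0.0
```

Request:
{"method": "move_arm", "body": {
  "targets": "0.1 0.03 0 0;0.1 0.03 0 0;0 0 0 0"
}}

```text
time_s: 18.25
tcp_pos: [0.4837, -0.025, 0.0189]
ee_rot: [[-0.964, -0.267, -0.001], [-0.267, 0.964, -0.0], [0.001, -0.0, -1.0]]
wrist_force: [-0.4, -0.1, 0.6]
gripper_width: 0.01
gripper_force: 0.3
```

Request:
{"method": "move_arm", "body": {
  "targets": "0.1 0.03 0 0;0.1 0.03 0 0;0 0 0 0"
}}

```text
time_s: 18.5
tcp_pos: [0.4889, -0.0235, 0.0188]
ee_rot: [[-0.964, -0.267, -0.0], [-0.267, 0.964, -0.0], [0.0, -0.0, -1.0]]
wrist_force: [-1.1, -1.1, 0.3]
gripper_width: 0.008
gripper_force: 0.6
```

Contact with the knob: pad force 0.6 N. Pushing on.

Request:
{"method": "move_arm", "body": {
  "targets": "0.15 0.042 0 0;0.15 0.042 0 0;0.15 0.042 0 0;0.15 0.042 0 0;0.15 0.042 0 0;0.15 0.042 0 0;0 0 0 0"
}}

```text
time_s: 19.08
tcp_pos: [0.5126, -0.0168, 0.0189]
ee_rot: [[-0.964, -0.268, 0.001], [-0.268, 0.964, 0.0], [-0.001, -0.0, -1.0]]
wrist_force: [-0.1, 0.2, -0.6]
gripper_width: 0.005
gripper_force: 0.3
```

Request:
{"method": "move_arm", "body": {
  "targets": "0.12 0.033 0 0;0.12 0.033 0 0;0.12 0.033 0 0;0 0 0 0;0 0 0 0"
}}

```text
time_s: 19.5
tcp_pos: [0.5213, -0.0143, 0.0191]
ee_rot: [[-0.964, -0.268, 0.002], [-0.268, 0.964, 0.0], [-0.002, -0.0, -1.0]]
wrist_force: [-0.5, 0.8, -0.1]
gripper_width: 0.008
gripper_force: 0.1
```

Request:
{"method": "move_arm", "body": {
  "targets": "0.1 0.028 0 0;0 0 0 0;0 0 0 0"
}}

```text
time_s: 19.75
tcp_pos: [0.5232, -0.0138, 0.0191]
ee_rot: [[-0.964, -0.267, 0.001], [-0.267, 0.964, 0.0], [-0.001, -0.0, -1.0]]
wrist_force: [-0.5, 0.1, -0.1]
gripper_width: 0.006
gripper_force: 0.4
```

Request:
{"method": "move_arm", "body": {
  "targets": "0.08 0.022 0 0;0 0 0 0;0 0 0 0"
}}

```text
time_s: 20.0
tcp_pos: [0.525, -0.0133, 0.019]
ee_rot: [[-0.964, -0.267, 0.0], [-0.267, 0.964, 0.0], [-0.0, -0.0, -1.0]]
wrist_force: [-1.4, 0.9, 0.2]
gripper_width: 0.001
gripper_force: 0.7
```

Request:
{"method": "move_arm", "body": {
  "targets": "0.06 0.017 0 0;0 0 0 0;0 0 0 0"
}}

```text
time_s: 20.25
tcp_pos: [0.5257, -0.0132, 0.0188]
ee_rot: [[-0.964, -0.267, -0.001], [-0.267, 0.964, -0.0], [0.001, 0.0, -1.0]]
wrist_force: [-2.9, -0.3, 2.0]
gripper_width: 0.002
gripper_force: 1.6
```

Request:
{"method": "move_arm", "body": {
  "targets": "0.06 0.017 0 0;0 0 0 0;0 0 0 0"
}}

```text
time_s: 20.5
tcp_pos: [0.5257, -0.0132, 0.0187]
ee_rot: [[-0.964, -0.267, -0.004], [-0.267, 0.964, -0.001], [0.004, 0.0, -1.0]]
wrist_force: [-5.6, -0.8, 4.2]
gripper_width: 0.007
gripper_force: 2.9
```

Request:
{"method": "move_arm", "body": {
  "targets": "0.06 0.017 0 0;0 0 0 0;0 0 0 0"
}}

```text
time_s: 20.75
tcp_pos: [0.5257, -0.0133, 0.0185]
ee_rot: [[-0.964, -0.266, -0.007], [-0.266, 0.964, -0.002], [0.008, 0.0, -1.0]]
wrist_force: [-8.3, -1.4, 6.7]
gripper_width: 0.004
gripper_force: 4.1
```

Request:
{"method": "move_arm", "body": {
  "targets": "-0.3 -0.08 0 0;-0.5 -0.14 0 0;-0.8 -0.22 0 0;-0.9 -0.25 0 0;-0.9 -0.25 0 0;0 0 0 0;0 0 0 0"
}}

```text
time_s: 21.33
tcp_pos: [0.4449, -0.0356, 0.0195]
ee_rot: [[-0.963, -0.268, 0.003], [-0.268, 0.964, 0.001], [-0.003, -0.0, -1.0]]
wrist_force: [1.5, 0.9, -0.1]
gripper_width: 0.006
gripper_force: 0.0
```

Run:
```python
from station import *
import cv2,pickle
from h import *
O=np.array([.7158,.039,0]);ex=np.array([.9636,.2672,0]);ey=np.array([-.2672,.9636,0])
d=pickle.load(open("c0.pkl","rb"))
t=capture("top");sc=capture("scene");pickle.dump((t,sc),open("f1.pkl","wb"))
# sample image along bin x at given bin y at z=.068 : S and V, before and after
def prof(c,y,z,xs):
    h=cv2.cvtColor(c["image"],cv2.COLOR_BGR2HSV)
    o=[]
    for x in xs:
        u,v=proj(c,O+ex*x+ey*y+np.array([0,0,z]));o.append(tuple(int(k) for k in cv2.getRectSubPix(h,(1,1),(float(u),float(v)))[0,0][1:]) if 0<u<511 and 0<v<383 else None)
    return o
xs=np.arange(-.215,-.12,.004)
print(np.round(xs*1000).astype(int).tolist())
for n,a,b in(("top",d["top"],t),("scene",d["scene"],sc)):
  for y in(-.16,-.14,-.1,.1,.14,.16):
    print(n,y,"old",[p and p[0] for p in prof(a,y,.068,xs)],"\n   new",[p and p[0] for p in prof(b,y,.068,xs)])
```

```text
[-215, -211, -207, -203, -199, -195, -191, -187, -183, -179, -175, -171, -167, -163, -159, -155, -151, -147, -143, -139, -135, -131, -127, -123]
top -0.16 old [32, 31, 28, 40, 106, 129, 128, 106, 43, 32, 32, 32, 31, 29, 46, 122, 134, 128, 128, 128, 127, 132, 128, 134] 
   new [30, 27, 29, 29, 32, 28, 30, 29, 29, 33, 30, 30, 31, 31, 43, 116, 125, 127, 126, 130, 130, 110, 42, 12]
top -0.14 old [32, 33, 29, 40, 105, 122, 119, 119, 115, 114, 103, 109, 107, 110, 111, 128, 131, 127, 132, 128, 132, 129, 128, 128] 
   new [29, 31, 30, 30, 33, 30, 31, 29, 32, 26, 31, 31, 28, 28, 48, 121, 127, 121, 127, 129, 133, 115, 32, 19]
top -0.1 old [33, 32, 31, 40, 103, 117, 113, 115, 115, 115, 116, 116, 112, 115, 113, 124, 131, 129, 131, 131, 131, 135, 131, 131] 
   new [28, 29, 30, 31, 28, 29, 32, 30, 27, 30, 28, 28, 29, 27, 42, 119, 128, 128, 127, 127, 126, 113, 42, 19]
top 0.1 old [32, 31, 31, 46, 113, 127, 131, 127, 114, 112, 112, 108, 112, 111, 116, 127, 128, 126, 131, 129, 133, 130, 135, 130] 
   new [29, 31, 31, 28, 29, 32, 30, 30, 30, 31, 29, 30, 30, 32, 47, 120, 125, 122, 128, 122, 129, 109, 3
[... 1261 characters left out ...]
, 124, 122, 107, 104, 100, 105, 106, 108, 105, 113, 123, 122, 120, 125, 122, 123, 124, 125] 
   new [34, 26, 26, 28, 26, 27, 28, 28, 27, 28, 28, 27, 26, 94, 119, 123, 122, 119, 120, 123, 123, 125, 114, 23]
scene 0.14 old [25, 29, 32, 133, 120, 119, 124, 119, 110, 107, 98, 105, 108, 105, 108, 108, 118, 117, 120, 124, 120, 124, 121, 120] 
   new [34, 26, 30, 30, 28, 27, 30, 29, 27, 28, 29, 27, 27, 102, 128, 122, 116, 116, 118, 122, 120, 122, 105, 25]
scene 0.16 old [31, 29, 37, 130, 124, 120, 122, 122, 104, 107, 103, 111, 98, 110, 106, 117, 119, 117, 119, 123, 120, 122, 124, 126] 
   new [35, 29, 28, 28, 29, 30, 27, 26, 29, 27, 29, 26, 27, 103, 126, 120, 117, 116, 118, 122, 119, 121, 122, 108]
```

Run:
```python
import cv2,pickle
from h import *
O=np.array([.7158,.039,0]);ex=np.array([.9636,.2672,0]);ey=np.array([-.2672,.9636,0])
d=pickle.load(open("c0.pkl","rb"))["top"];t=pickle.load(open("f1.pkl","rb"))[0]
def edge(c,ys):
    h=cv2.cvtColor(c["image"],cv2.COLOR_BGR2HSV)[...,1].astype(np.float32);xs=np.arange(-.175,-.140,.0005)
    P=np.mean([[cv2.getRectSubPix(h,(1,1),tuple(map(float,proj(c,O+ex*x+ey*y+np.array([0,0,.068])))))[0,0] for x in xs] for y in ys],0)
    return round(1000*float(np.interp(75,P,xs)),2)
for n,ys in(("plinth R",np.arange(-.177,-.168,.001)),("drawer R",np.arange(-.155,-.09,.001)),("drawer L",np.arange(.09,.155,.001)),("plinth L",np.arange(.168,.177,.001))):
    print(n,"old",edge(d,ys),"new",edge(t,ys))
for n,p in(("jar",(171,178)),("mug",(203,246)),("mill",(399,160))):
    u,v=p;a=d["image"][v-25:v+25,u-25:u+25].astype(int);b=t["image"][v-25:v+25,u-25:u+25].astype(int);print(n,np.median(abs(a-b)))
```

```text
plinth R old -156.71 new -156.57
drawer R old -175.0 new -157.21
drawer L old -175.0 new -157.48
plinth L old -157.2 new -157.04
jar 7.0
mug 9.0
mill 7.0
```

```bash
python3 -c "
from station import *
print(finish_job())"
```

```text
the job is handed in; nothing more can be done
None
```

The shutter is rolled fully down and the drawer is pushed home, flush to within about 0.5 mm. In the top view the bin's plinth edge has not shifted, and the jar, mug and mill look unmoved. The loaf is now shut inside and wasn't checked.

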